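# Scrape the nut board clean and open the safety-capped cleaner

## Robot

A 6-joint arm with a two-finger parallel gripper is mounted at the origin on a cart in front of the work surface, level with it; the furniture and walls round the work are solid. World frame = base frame: x ahead of the robot, y to its left, z up, the work surface at z = 0. Lengths are in mm, angles in rad, forces in N, time in s.
With the tool pointing down it reaches from about 325 to 875 mm from the base axis. Payload 4.4 kg.
Tool frame: the origin (TCP) lies on the centre line of the jaws, within the pads' length; the fingertips stand ahead of it and the grasp point (between the pads) lies 6 mm ahead of it (ctrl.tcp_to_tips is the z of the fingertips in the tool frame, in mm); z points along the fingers, y is the line along which they close (so a half turn about z gives the same grasp; the last joint's range is limited). The gripper opens to 85 mm and grips with 20 to 120 N. Pads are 22 mm wide; open, the fingers measure 114 mm over their backs; the gripper's body (76 mm by 85 mm) begins 54 mm behind the grasp point. The pads swing forward as they close: fully open they stand 13 mm farther back than shut.
Start: joints at [1.014, 0.207, 1.542, -0, 1.393, -0.15], TCP at [226.993, 528.301, 256.282] pointing down, gripper open.
Joint ranges: [-2.73, 2.73], [-0.86, 2.22], [0.23, 2.46], [-1.11, 4.25], [0.08, 2.63], [-2.82, 2.82]. Speed limits (rad/s): [2.79, 2.79, 3.14, 3.14, 3.14, 3.14].

## Interface

Orientations are given as a 3x3 rotation matrix whose columns are the frame's x, y, z axes.
In Python, from plant import ctrl, sensors, optics gives the robot as it stands. Calls block until the motion is done:
- ctrl.move_ptp(position, orientation): joint-space move of the TCP to a pose.
- ctrl.move_l(position, rot=None, vel=150, threshold=None): straight line of the TCP; rot=None keeps the orientation; vel is the mean speed in mm/s. With threshold (N) it stops when the force on the tool has changed by that much, and returns True; else False.
- ctrl.set_joints(angles): joint-space move.
- ctrl.gripper_to(opening, force=None): finger opening in mm; force is the grip in N (None keeps the last); returns when the fingers have stopped.
- ctrl.hold(seconds).
- ctrl.solve_ik(position, orientation): joint angles nearest the present ones, or None.
- sensors.read_state(): the state.
- optics.grab_frame(name): name is "scene" or "top" or "wrist"; returns (picture, depth): 420x560x3 uint8, red, green, blue; 420x560 float32, mm along the optical axis (not along the pixel's ray), 0 where there is no reading.
- optics.camera_params(name): a dict with "mtx" (3x3 intrinsics, pixels), "R" (3x3) and "t" (3): a world point X has camera coordinates R X + t; the wrist camera has in their place "T_tool_cam" (4x4, takes a point from camera to tool coordinates, whose origin is the TCP and whose axes are the flange's). Camera axes: x right, y down, z forward; pixel columns grow to the right and rows downward; lengths in mm; the calibration is good to about 2 mm. A picture is of the moment at which its call begins: read the wrist's pose just before it. camera_params takes no time and is no camera call.
A pose or a line that the arm cannot do raises ctrl.MotionError and nothing moves.
- ctrl.finish_job(): hands the job in; it is judged then, once.
The state is a dict: "t": time; "q": joint angles; "qvel": joint speeds; "tau": joint torques, N m; "eef_pos": TCP position; "eef_rot": TCP orientation; "force": force on the tool from outside, world axes, zero at the start; "wrist_torque": the same for the moment, N m; "grip_width": finger opening in mm; "grasp_force": force on a finger pad.
Only numpy, scipy, OpenCV 4.12 (cv2) and the standard library are available. Lean on these libraries where they do the work, as an engineer would, in place of code of your own. Each camera call takes 0.05 s, during which the arm holds its last target. There are 200 camera calls.

## Task

Clean up the nut board: pick up the blue scraper block, sweep all three brown shell chips off the board into the metal tray along its front edge with it (the fingers must not touch the chips), and stand the scraper back upright on the board. Then open the green cleaner bottle: press its red safety cap down, turn it anticlockwise until it comes free, lift it off, and finish holding the cap level, straight above the bottle, its underside about 9 cm above the neck; keep holding it at the end. Leave the other things on the worktop where they are.

Things in the scene. Friction and masses are not known exactly. Their poses are not given: they have to be found in the camera images.
- board: Pale wooden board, fixed, 160 (x) x 170 (y) x 16 mm; origin at the centre of its underside on the worktop, its +y pointing roughly away from the robot. Dark rails 8 mm high, 6 wide along both x edges (148 mm clear between). Along its -y edge, y = -85 to -157 mm, an open aluminium tray: floor 3 mm, walls 14 mm high. No rim at the +y and -y edges
- tray_edge (a point): Middle of the board's top edge over the tray (board y = -85 mm, 16 mm above the worktop, 13 mm above the tray's floor); chips pushed over it drop into the tray
- tray_in (a point): Centre of the tray's floor.
- scraper: Loose scraper, 0.12 kg, standing on the board's +y end, length roughly along board x; origin at the centre of its underside. Blue foot 130 (x) x 30 (y) x 18 mm high, on it a white upright ridge 75 (x) x 20 (y) mm, 18 to 53 mm above the underside: pinch it across y. Swept towards board -y, square to the board, it pushes the chips ahead of it
- chip_0: Brown nut-shell chip, 20 x 16 x 6 mm, about 12 g, lying loose on the board between the scraper and the tray; origin at the centre of its underside.
- chip_1: Brown nut-shell chip, 20 x 16 x 6 mm, about 12 g, lying loose on the board between the scraper and the tray; origin at the centre of its underside.
- chip_2: Brown nut-shell chip, 20 x 16 x 6 mm, about 12 g, lying loose on the board between the scraper and the tray; origin at the centre of its underside.
- bottle: Green cleaner bottle 74 x 84 mm, standing in a low grey holder of 96 x 106 mm; cannot move or turn. Origin at the centre of the underside on the worktop, z up along the cap's axis. Shoulders end 102 mm up, the white neck's top is 130 mm up.
- neck_top (a point): Centre of the bottle neck's top rim, 130 mm above the bottle's origin.
- cap: Loose red ribbed round safety cap, 50 mm in diameter, 40 mm high, 40 g; origin at the centre of its underside (119.5 mm above the worktop while closed), z up, x along the white mark on top. Grip its side from above at any yaw. Closed, its x lies along the bottle's x and three lugs inside are caught: it turns only a few degrees and does not lift off
- cap_top (a point): Centre of the cap's top, 40 mm above its origin. Opening: pressed down 3.5 to 5.5 mm, the cap turns anticlockwise seen from above (positive about z); 0.62 to 1.25 rad from closed (aim for 0.93) its lugs are free and it lifts straight off. Stops block it beyond 1.27 rad and clockwise
- seal (a joint): Spring seal in the neck under the cap: travel in m, about 0 at rest (cap closed or off), growing as the cap is pressed down. About 5 N to start, 10 N at 3.5 mm; the cap bottoms on the neck at 5.5 mm (12.5 N)
- shelf_edge (a point): Point on the worktop straight below the front edge of the fixed wooden wall shelf, whose underside is 541 mm higher; the shelf runs along world y above the back half of the worktop (world x over 0.625 m). Keep the wrist and elbow in front of it or below it
- side_wall (a point): Point at the foot of the fixed upright splash panel, 340 mm high, that closes the worktop on the left (along world x); keep the gripper clear of it
- lemon: Yellow lemon 78 x 55 x 56 mm, bystander.
- mug: Cream mug upside down, 63 x 88 x 51 mm, bystander.
- shaker: Pale shaker, 37 mm across, 64 mm high, bystander.
- garlic: Garlic bulb, 60 mm across, bystander.
- timer: Black and cream kitchen timer, 59 mm across, 47 mm high, bystander.

How it is judged (in metres and radians):
On the way, in this order (a step that is already met when the one before it is completed fails the run):
1. all three chips lie in the tray (x of chip_0 in the frame of board between -0.08 and 0.08 m and y of chip_0 in the frame of board between -0.157 and -0.085 m and z of each of chip_0, chip_1, chip_2 in the frame of board below 0.016 m and x of chip_1 in the frame of board between -0.08 and 0.08 m and y of chip_1 in the frame of board between -0.157 and -0.085 m and x of chip_2 in the frame of board between -0.08 and 0.08 m and y of chip_2 in the frame of board between -0.157 and -0.085 m), for 0.2 s.
2. the scraper stands released on the board (z of scraper in the frame of board between 0.012 and 0.021 m and x of scraper in the frame of board between -0.08 and 0.08 m and y of scraper in the frame of board between -0.085 and 0.085 m and angle between scraper's own z axis and vertical below 0.15 rad and contact force between the fingers and scraper below 0.05 N), for 0.2 s.
3. the cap is pressed down against its spring (value of joint seal above 0.0028 m), for 0.05 s.
4. the cap is turned out of its catch (angle between the x axis of cap and the x axis of bottle, either way round above 0.5 rad), for 0.1 s.
At the end, for the whole second after the job is handed in: The three chips are in the tray, the scraper stands upright (within 0.15 rad) and untouched on the board, and the gripper holds the cap still, clear of the bottle, level within 0.3 rad, within 30 mm of the bottle's axis, its underside 50 to 130 mm above the neck's top (all of step 1 and all of step 2 and z of cap in the frame of bottle between 0.18 and 0.26 m and horizontal distance between cap and bottle below 0.03 m and angle between cap's own z axis and vertical below 0.3 rad and contact force between the fingers and cap above 1 N and contact force between cap and bottle below 0.05 N and linear speed of cap below 0.02 m/s); the arm keeps its last pose, push and grip.
It fails at once if a finger touches a shell chip (contact force between the fingers and chip_0 above 0.3 N or contact force between the fingers and chip_1 above 0.3 N or contact force between the fingers and chip_2 above 0.3 N).
It fails at once if a bystander is pushed away (more than 30 mm) (distance of any of lemon, mug, shaker, garlic, timer from where it was at the start of the episode above 0.03 m).
It also fails if it takes over 56 s, if anything falls off the work surface, if the arm or the gripper's body presses on something with over 40 N, if the wrist force passes 120 N, or if a joint passes its speed limit or range.

## Working session

There is one attempt and no reset: what is moved stays moved. The work goes in short steps, each a Python script; the robot and the scene stay as the last script left them, time stands still between calls to the robot, and variables do not carry over. Pictures are saved under pics/ and viewed, at most 10 in all, crops included, and the job is handed in when it is done.

```bash
mkdir -p pics; python3 - <<'E'
from plant import ctrl,sensors,optics
import cv2,numpy as np
for n in ("scene","top"):
    im,d=optics.grab_frame(n); cv2.imwrite(f"pics/{n}0.png",im[:,:,::-1]); np.savez(f"{n}0.npz",im=im,d=d,**optics.camera_params(n))
    print(optics.camera_params(n))
print(sensors.read_state()["t"],ctrl.tcp_to_tips)
E
```

```text
{'mtx': array([[464.80342471,   0.        , 279.09762566],
       [  0.        , 464.80342471, 216.81471112],
       [  0.        ,   0.        ,   1.        ]]), 'R': array([[ 0.87155642, -0.48978895,  0.02227542],
       [-0.22004908, -0.43135862, -0.87493322],
       [ 0.43814132,  0.75765198, -0.48373098]]), 't': array([-503.06534672,  164.94322922, 1355.64207394])}
{'mtx': array([[428.94726341,   0.        , 275.36675636],
       [  0.        , 428.94726341, 202.91073822],
       [  0.        ,   0.        ,   1.        ]]), 'R': array([[-1.66811793e-02, -9.99857259e-01, -2.68333291e-03],
       [-9.89516939e-01,  1.68935789e-02, -1.43425364e-01],
       [ 1.43450223e-01,  2.62699150e-04, -9.89657499e-01]]), 't': array([ -88.7656895 ,  537.88206335, 1449.69532368])}
0.1 25.0
```

View pics/scene0.png

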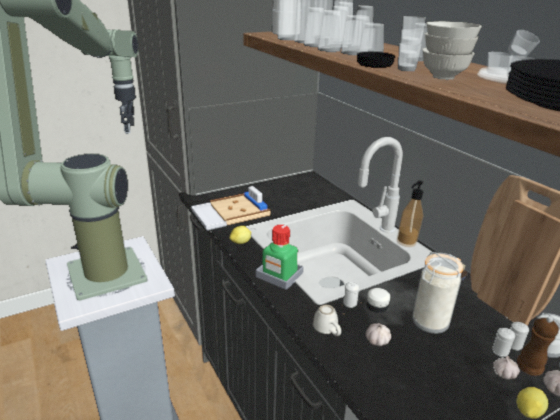

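View pics/top0.png

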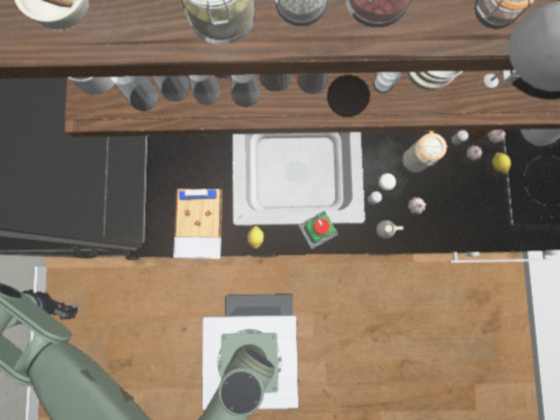

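Scene: board with tray at about (230,208) in the scene view and (199,222) from the top; bottle with red cap at (321,227), lemon between them at (256,237) in the top view. I'll get coarse positions, then look with the wrist camera.

```bash
cat > h.py <<'E'
from plant import ctrl,sensors,optics
import cv2,numpy as np
def down(yaw):  # tool z down, tool x at yaw in world
    c,s=np.cos(yaw),np.sin(yaw); return np.array([[c,s,0],[s,-c,0],[0,0,-1.]])
def ray_plane(u,v,K,R,t,z):  # world point on plane z
    d=R.T@np.linalg.solve(K,np.array([u,v,1.])); o=-R.T@t
    return o+d*(z-o[2])/d[2]
def cloud(d,K,R,t):
    v,u=np.mgrid[:d.shape[0],:d.shape[1]]
    c=np.stack([(u-K[0,2])/K[0,0]*d,(v-K[1,2])/K[1,1]*d,d],-1)
    return (c-t)@R   # R^T (c-t)
def wrist(name):
    s=sensors.read_state(); im,d=optics.grab_frame("wrist"); p=optics.camera_params("wrist")
    T=np.eye(4);T[:3,:3]=s["eef_rot"];T[:3,3]=s["eef_pos"]; W=T@p["T_tool_cam"]
    R=W[:3,:3].T; t=-R@W[:3,3]
    np.savez(name+".npz",im=im,d=d,mtx=p["mtx"],R=R,t=t); cv2.imwrite(f"pics/{name}.png",im[:,:,::-1])
    return im,d,p["mtx"],R,t
E
python3 - <<'E'
from h import *
z=np.load("top0.npz");P=cloud(z["d"],z["mtx"],z["R"],z["t"])
for n,u,v in [("tl",177,190),("tr",221,190),("bl",175,257),("br",221,257),("scr",199,193),("cap",321,227),("lemon",256,237),("shelf",300,130),("shelf2",300,127),("shelf3",100,134),("wall",146,200),("tl2",150,200)]:
    print(n,P[v,u].round())
p=optics.camera_params("wrist"); print(p); s=sensors.read_state();print(s["eef_rot"].round(3))
for pos in ([480,240,330],[440,240,330],[400,-60,400]):
  for yaw in (0,1.57,-1.57,3.14): print(pos,yaw,ctrl.solve_ik(pos,down(yaw)))
E
```

```text
tl [590. 248.  25.]
tr [588.  93.  20.]
bl [356. 252.  19.]
br [ 373.  214. -921.]
scr [570. 162.  71.]
cap [ 439. -240.  162.]
lemon [418. -30.  54.]
shelf [ 628. -157.  563.]
shelf2 [ 628. -156.  586.]
shelf3 [628. 303. 558.]
wall [560. 363.   0.]
tl2 [561. 350.  -4.]
{'mtx': array([[366.75041289,   0.        , 284.20444056],
       [  0.        , 366.75041289, 214.69946741],
       [  0.        ,   0.        ,   1.        ]]), 'T_tool_cam': array([[ 1.69213425e-03, -9.60824329e-01, -2.77152926e-01,
         7.02484242e+01],
       [ 9.99998107e-01,  1.35969794e-03,  1.39165112e-03,
         5.81639725e-01],
       [-9.60287987e-04, -2.77154757e-01,  9.60824812e-01,
        -1.17357434e+02],
       [ 0.00000000e+00,  0.00000000e+00,  0.00000000e+00,
         1.00000000e+00]])}
[[-0.919  0.395 -0.001]
 [ 0.395  0.919 -0.002]
 [ 0.    -0.002 -1.   ]]
[480, 240, 330] 0 [ 3.02324560e-01  7.60528233e-02  1.53753258e+00 -4.44089210e-16
  1.52800725e+00  1.87312089e+00]
[480, 240, 330] 1.57 [ 3.02324560e-01  7.60528233e-02  1.53753258e+00 -4.44089210e-16
  1.52800725e+00  3.03120887e-01]

[... 402 characters left out ...]
.57 [ 3.26499616e-01 -2.37184074e-03  1.61861189e+00 -4.44089210e-16
  1.52535261e+00 -2.81588936e+00]
[440, 240, 330] 3.14 [ 3.26499616e-01 -2.37184074e-03  1.61861189e+00 -4.44089210e-16
  1.52535261e+00 -1.24270406e+00]
[400, -60, 400] 0 [-3.63652851e-01 -2.49053445e-01  1.69797009e+00 -4.44089210e-16
  1.69267600e+00  1.20714348e+00]
[400, -60, 400] 1.57 [-3.63652851e-01 -2.49053445e-01  1.69797009e+00 -4.44089210e-16
  1.69267600e+00 -3.62856524e-01]
[400, -60, 400] -1.57 [-3.63652851e-01 -2.49053445e-01  1.69797009e+00 -4.44089210e-16
  1.69267600e+00  2.77714348e+00]
[400, -60, 400] 3.14 [-3.63652851e-01 -2.49053445e-01  1.69797009e+00 -4.44089210e-16
  1.69267600e+00 -1.93285652e+00]
```

```bash
python3 - <<'E'
from h import *
ctrl.move_l([225,300,330],vel=300)
ctrl.move_ptp([480,170,340],down(0))
im,d,K,R,t=wrist("wb")
P=cloud(d,K,R,t)
ctrl.move_ptp([470,-200,380],down(0))
wrist("wc")
print(sensors.read_state()["t"])
E
```

```text
4.45
```

View pics/wb.png

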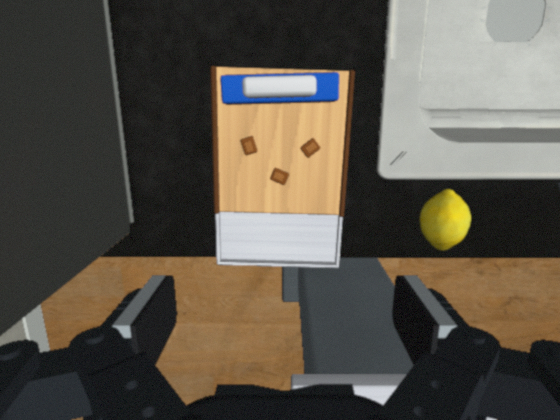

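View pics/wc.png

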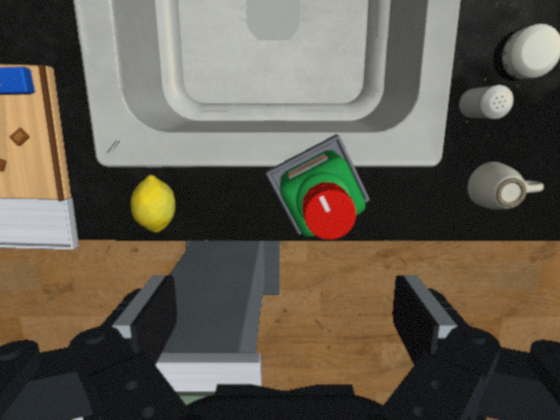

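Wrist view 1: board from (215,66) to (352,212), scraper at (280,88), chips at (249,146), (310,148), (280,177), tray below at (279,240), all clear. View 2: red cap at (330,211), mark pointing to upper left, lemon at (153,205), mug at (497,187).

```bash
python3 - <<'E'
from h import *
z=np.load("wb.npz");im=z["im"].astype(int);K,R,t=z["mtx"],z["R"],z["t"];P=cloud(z["d"],K,R,t)
r,g,b=im[...,0],im[...,1],im[...,2]
def rect(m,zz,roi,n):
    k=np.zeros_like(m);k[roi[1]:roi[3],roi[0]:roi[2]]=1;m=m&k
    v,u=np.nonzero(m); W=np.array([ray_plane(a,c,K,R,t,zz)[:2] for a,c in zip(u,v)],np.float32)
    q=cv2.minAreaRect(W);print(n,len(u),np.round(q[0]),np.round(q[1]),round(q[2],1),"depth z",np.median(P[m][:,2]).round(1),W.mean(0).round(1)); return W
one=np.ones_like(r,bool)
rect((b>r+60)&(b>g+30),34,(200,60,360,120),"blue")
rect((np.abs(r-b)<40)&(r>150),69,(230,70,330,105),"ridge")
for i,(u,v) in enumerate([(249,146),(310,148),(280,177)]):
    rect((r<170)&(r>b+20),22,(u-16,v-16,u+16,v+16),f"chip{i}")
rect((r>b+30)&(r>150),16,(200,60,360,216),"board")
print("edge",[ray_plane(u,v,K,R,t,16).round(1)[:2] for u,v in ((217,212),(341,214))])
print("rails",[ray_plane(u,v,K,R,t,24).round(1)[:2] for u,v in ((212,67),(353,70),(216,211),(343,214))])
print("wall", P[60:200:40,60:121:20].round().tolist())
z=np.load("wc.npz");im=z["im"].astype(int);K,R,t=z["mtx"],z["R"],z["t"];P=cloud(z["d"],K,R,t)
r,g,b=im[...,0],im[...,1],im[...,2]
rd=(r>g+80)&(r>b+80); top=rd&(P[...,2]>153)
print("cap z",np.percentile(P[rd][:,2],[5,50,95])); 
v,u=np.nonzero(top|((np.abs(P[...,2]-159)<6)&(r>150))); W=np.array([ray_plane(a,c,K,R,t,159.5)[:2] for a,c in zip(u,v)],np.float32)
print("cap circ",cv2.minEnclosingCircle(W),W.mean(0),P[top].mean(0))
k=(r>170)&(g>170)&(P[...,2]>150);v,u=np.nonzero(k)
W=np.array([ray_plane(a,c,K,R,t,159.5)[:2] for a,c in zip(u,v)],np.float32); print("mark",cv2.minAreaRect(W),W.mean(0))
gm=(g>r+40)&(g>b+20);print("green",np.percentile(P[gm],[1,50,99],axis=0).round())
for n,(u,v) in dict(lemon=(153,205),mug=(497,187)).items(): print(n,P[v,u].round())
for yaw in np.arange(-3.1,3.2,.4):
  q=ctrl.solve_ik([439,-240,150],down(yaw)); print(round(yaw,1),None if q is None else q[5].round(2) ,end='; ')
E
```

```text
blue 1707 [573. 177.] [ 29. 127.] 1.5 depth z 33.6 [571.4 176.1]
ridge 1296 [575. 183.] [20. 84.] 1.5 depth z 68.4 [573.6 176.2]
chip0 234 [509. 214.] [20. 16.] 17.7 depth z 21.7 [509.5 213.7]
chip1 226 [507. 142.] [16. 19.] 37.8 depth z 21.7 [506.9 141.7]
chip2 218 [473. 177.] [20. 16.] 68.7 depth z 21.7 [473.  177.3]
board 14178 [510. 176.] [149. 168.] 88.5 depth z 15.7 [499.8 175.7]
edge [array([426.3, 255.1]), array([424.2, 100.1])]
rails [array([594.4, 251.2]), array([591.8,  95.8]), array([429.8, 254.8]), array([426.5,  99. ])]
wall [[[592.0, 371.0, 105.0], [596.0, 371.0, 71.0], [601.0, 371.0, 29.0], [604.0, 361.0, 1.0]], [[557.0, 371.0, 116.0], [558.0, 371.0, 82.0], [559.0, 372.0, 40.0], [560.0, 367.0, 0.0]], [[523.0, 371.0, 124.0], [521.0, 371.0, 93.0], [517.0, 371.0, 54.0], [513.0, 371.0, 4.0]], [[489.0, 371.0, 135.0], [483.0, 371.0, 103.0], [476.0, 371.0, 65.0], [467.0, 371.0, 18.0]]]
cap z [141.25288995 158.95647392 160.35095658]
cap circ ((444.57196044921875, -241.93040466308594), 25.341312408447266) [ 444.8735  -241.93642] [ 444.66219415 -242.05625088  160.35100191]
mark ((511.5052185058594, -153.91461181640625), (317.9890441894531, 474.4674987792969), 50.61918258666992) [ 517.062   -182.88759]
green [[ 403. -288.   40.]
 [ 462. -235.   96.]
 [ 491. -196.  106.]]
lemon [425. -34.  54.]
mug [ 448. -464.   47.]
-3.1 -2.29; -2.7 -2.69; -2.3 None; -1.9 2.8; -1.5 2.4; -1.1 2.0; -0.7 1.6; -0.3 1.2; 0.1 0.8; 0.5 0.4; 0.9 -0.0; 1.3 -0.4; 1.7 -0.8; 2.1 -1.2; 2.5 -1.6; 2.9 -2.0;
```

```bash
cat >> h.py <<'E'
C=np.array([510.2,175.6]); yb=np.array([1,-.024])
RB=down(np.pi/2-.024)
def bp(y,z): return [*(C+y*yb),z]
E
python3 - <<'E'
from h import *
RS=down(np.pi/2+.026)
ctrl.move_ptp([480,176,220],RS)
ctrl.gripper_to(60,60)
ctrl.move_ptp([572.7,176.7,130],RS)
print(ctrl.move_l([572.7,176.7,64],vel=60,threshold=8))
ctrl.gripper_to(0,60)
s=sensors.read_state();print(s["t"],s["eef_pos"],s["grip_width"],s["grasp_force"],s["force"])
if 15<s["grip_width"]<25:
    z=s["eef_pos"][2]
    ctrl.move_l(bp(58,z+.7),RB,vel=30)
    ctrl.move_l(bp(-84,z+.5),RB,vel=60)
    s=sensors.read_state();print(s["t"],s["eef_pos"],s["grip_width"],s["force"])
    ctrl.move_l(bp(30,z+.7),RB,vel=120)
    wrist("ws")
    im,d=optics.grab_frame("top"); cv2.imwrite("pics/ts.png",cv2.resize(im[170:270,150:250,::-1],None,fx=6,fy=6))
print(sensors.read_state()["t"])
E
```

```text
False
8.6083 [573.05290245 176.75547064  64.43723435] 19.290610830403754 59.26766216754913 [-0.62725404  0.08886332  1.9592901 ]
11.45 [428.6826764  177.76287812  66.84629706] 19.262834763306362 [ 1.74262585 -1.39900213  8.20999155]
12.65
```

View pics/ws.png

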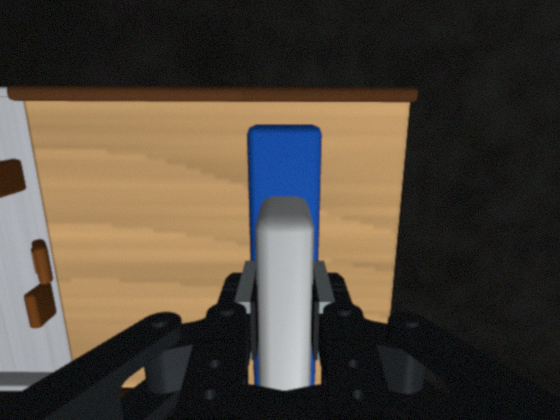

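View pics/ts.png

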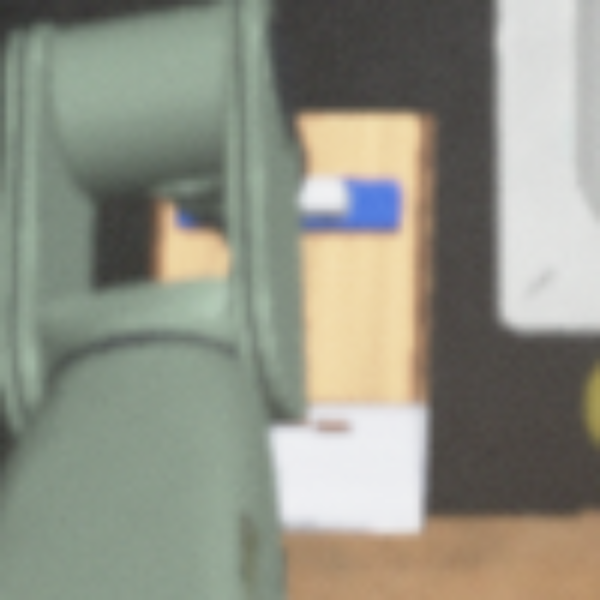

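The wrist view shows all three chips over the tray, at (10,178), (41,262), (40,306). The middle one seems to lean at the board's edge, so I'll check its height from the depth image.

```bash
python3 - <<'E'
from h import *
z=np.load("ws.npz");im=z["im"].astype(int);P=cloud(z["d"],z["mtx"],z["R"],z["t"])
r,b=im[...,0],im[...,2]
m=((r<150)&(r>b+25)).astype(np.uint8);m[:,75:]=0;m[:120]=0
n,l,st,_=cv2.connectedComponentsWithStats(m)
x=np.array([-.024,-1]);y=yb
for i in range(1,n):
    if st[i,4]<40: continue
    Q=P[l==i]; D=Q[:,:2]-C
    print(st[i],"bx",np.percentile(D@x,[3,50,97]).round(),"by",np.percentile(D@y,[3,50,97]).round(),"z",np.percentile(Q[:,2],[3,50,97]).round())
print("board/tray z",P[200,100],P[230,20], P[250:280:6,36:70:4,2].round())
E
```

```text
[ 27 120  12  61 100] bx [-66. -55. -40.] by [-93. -84. -83.] z [ 3. 15. 16.]
[  0 160  25  37 729] bx [-47. -40. -33.] by [-100.  -98.  -98.] z [ 6. 13. 21.]
[ 40 189   7  36  52] bx [-34. -26. -19.] by [-93. -84. -83.] z [ 2. 15. 16.]
[  25  241   30   87 1554] bx [-7. 20. 35.] by [-99. -95. -87.] z [ 6. 17. 19.]
[ 63 314  12  47  73] bx [31. 46. 58.] by [-93. -84. -83.] z [ 3. 15. 17.]
board/tray z [453.62293282 206.69643827  14.72295017] [403.72791407 189.02876402   3.01688688] [[17. 18. 16.  3. 16. 16. 16. 15. 17.]
 [18. 18. 18. 15. 15. 16. 16. 16. 16.]
 [17. 18. 17. 16.  2. 16. 16. 16. 15.]
 [16. 18. 18. 16.  3. 15. 15. 16. 16.]
 [ 2. 18. 18. 17. 14. 15. 15. 15. 15.]]
```

Chips stand on the tray floor (tops about 18–21 mm, y −87 to −100 in the board frame), so they count as in. Next I release the scraper and approach the cap.

```bash
python3 - <<'E'
from h import *
p=sensors.read_state()["eef_pos"];print(p)
ctrl.move_l([p[0],p[1],p[2]-2.5],vel=15,threshold=2.5)
ctrl.gripper_to(60)
ctrl.move_l([p[0],p[1],180],vel=150)
s=sensors.read_state();print(s["t"])
wrist("wr")
ctrl.move_l([460,120,260],vel=250)
Y=0.4;X=[444.7,-242.0]
ctrl.move_ptp([*X,235],down(Y))
ctrl.gripper_to(80)
print(ctrl.move_l([*X,146],vel=90,threshold=6))
ctrl.gripper_to(0,80)
ctrl.hold(.2)
s=sensors.read_state();print(s["t"],s["eef_pos"],s["grip_width"],s["grasp_force"],s["force"],s["wrist_torque"])
E
```

```text
[539.1549793  174.93619841  64.84212917]
14.2583
False
18.3833 [ 445.0568736  -242.18865074  146.63587763] 48.44844970321025 81.52405878994614 [-0.28317898  0.86302531  5.11888031] [0.25735972 0.1285882  0.10169991]
```

View pics/wr.png

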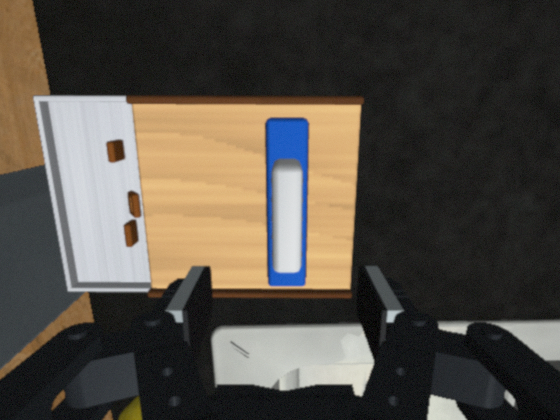

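The scraper stands upright and released at (287,200), and all three chips are on the tray floor at (115,150), (134,204), (130,233). The cap is gripped at 48 mm width. Now I press and turn.

```bash
python3 - <<'E'
from h import *
Y=0.4;X=[444.7,-242.0]
s0=sensors.read_state();z0=s0["eef_pos"][2];f0=s0["force"][2]
z=146
while z>134:
    z-=1; ctrl.move_l([*X,z],vel=20)
    s=sensors.read_state();dz=z0-s["eef_pos"][2];df=s["force"][2]-f0
    print(z,round(dz,2),round(df,2))
    if dz>4.3 and df>8.5 or df>16: break
for k in range(1,11):
    ctrl.move_ptp([*X,z],down(Y+.096*k))
    s=sensors.read_state();print(k,s["eef_pos"].round(1),s["force"].round(1),s["wrist_torque"].round(2),round(s["grip_width"],1),np.arctan2(s["eef_rot"][1,0],s["eef_rot"][0,0]).round(3))
print(s["t"])
np.save("z.npy",z)
E
```

```text
145 0.96 0.99
144 1.79 1.27
143 2.6 2.55
142 3.45 3.34
141 4.26 5.26
140 5.07 4.91
139 5.16 11.19
1 [ 445.8 -242.7  141.5] [-2.6  2.5 14.4] [ 0.55  0.51 -0.01] 48.6 0.496
2 [ 445.9 -242.1  141.5] [-2.3  4.9 14.5] [0.79 0.48 0.03] 48.6 0.592
3 [ 445.9 -241.7  141.5] [-1.6  5.6 15.6] [0.98 0.47 0.02] 48.5 0.688
4 [ 445.8 -241.5  141.5] [-2.1  6.9 16. ] [1.08 0.47 0.01] 48.1 0.784
5 [ 445.7 -241.5  141.5] [-3.1  6.1 16.4] [ 1.08  0.66 -0.02] 48.5 0.88
6 [ 445.6 -241.4  141.5] [-2.4  6.1 16.6] [1.05 0.68 0.01] 48.8 0.976
7 [ 445.4 -241.3  141.5] [-3.8  6.5 17.6] [1.1  0.76 0.03] 48.5 1.072
8 [ 445.1 -241.   141.5] [-4.1  7.8 17.8] [1.27 0.9  0.05] 48.7 1.169
9 [ 444.9 -240.9  141.5] [-4.3  8.8 18.8] [1.23 1.04 0.05] 48.6 1.265
10 [ 444.7 -240.9  141.5] [-5.9  7.4 18.9] [1.22 1.14 0.1 ] 48.6 1.361
22.6333
```

```bash
python3 - <<'E'
from h import *
X=[444.7,-242.0]
for z in (145,147,149,152,156,162):
    ctrl.move_l([*X,z],vel=25); s=sensors.read_state();print(z,s["eef_pos"].round(1),s["force"].round(1),round(s["grip_width"],1))
    if s["force"][2]<-8: print("STUCK"); break
else:
    ctrl.move_l([*X,246.5],vel=70); ctrl.hold(.5)
    s=sensors.read_state();print(s["eef_pos"].round(1),s["force"].round(1),round(s["grip_width"],1),s["grasp_force"],s["t"])
wrist("wl")
im,d=optics.grab_frame("scene");cv2.imwrite("pics/sl.png",cv2.resize(im[150:310,180:400,::-1],None,fx=3.5,fy=3.5,interpolation=cv2.INTER_CUBIC))
z=optics.camera_params("scene");P=cloud(d,z["mtx"],z["R"],z["t"]);i=im.astype(int);m=(i[...,0]>i[...,1]+70)&(i[...,0]>i[...,2]+70)&(np.hypot(P[...,0]-445,P[...,1]+242)<60)
print("cap",m.sum(),np.percentile(P[m],[3,50,97],axis=0).round() if m.any() else None)
E
```

```text
145 [ 444.6 -241.   145.7] [-1.4  5.2  9.3] 48.5
147 [ 444.4 -241.2  146.9] [-0.9  3.5  5.8] 48.5
149 [ 444.1 -241.5  148.3] [-1.   2.7  0.7] 48.4
152 [ 444.1 -241.6  151.6] [-2.   2.4  0.3] 48.7
156 [ 444.3 -241.7  156.1] [-3.8  3.2  0. ] 48.2
162 [ 445.8 -243.1  163.2] [ 0.1 -0.1 -0.3] 48.6
[ 444.7 -242.   246.5] [-0.7 -0.2 -0.4] 48.3 82.87614787230268 26.35
cap 330 [[ 420. -271.  223.]
 [ 437. -261.  251.]
 [ 460. -229.  263.]]
```

View pics/sl.png

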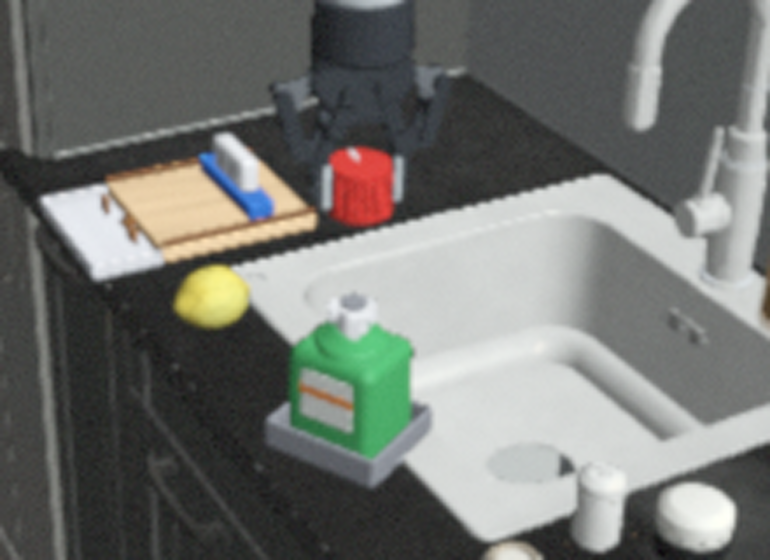

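View pics/wl.png

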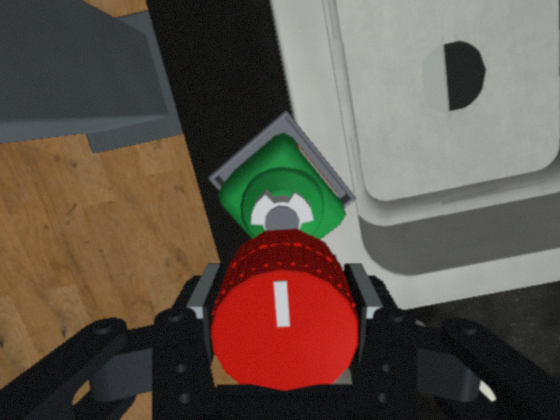

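The scene view shows the cap at (362,187) held level above the open neck, with its underside about 220 mm up. The scraper stands on the board and the chips are in the tray, so I'm handing in.

```bash
python3 -c "
from plant import ctrl
print(ctrl.finish_job())"
```

```text
the job is handed in; nothing more can be done
None
```

I handed the job in (the judge's result wasn't shown): the three chips are in the tray, the scraper stands released on the board, and the gripper holds the cap level about 9 cm above the bottle's neck, at about 26 s of the 56 s allowed.

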